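# Lock the gear unit's deep cam with the T-key

## Robot

A 6-joint arm with a two-finger parallel gripper is mounted at the origin on the work surface. World frame = base frame: x ahead of the robot, y to its left, z up, the work surface at z = 0. Lengths are in m, angles in degrees, forces in N, time in s.
With the tool pointing down it reaches from about 0.375 to 0.9 m from the base axis. Payload 3.1 kg.
Tool frame: the origin (TCP) lies on the centre line of the jaws, within the pads' length; the fingertips stand 17 mm ahead of it and the grasp point (between the pads) lies 2 mm behind it; z points along the fingers, y is the line along which they close (so a half turn about z gives the same grasp; the last joint's range is limited). The gripper opens to 87 mm and grips with 3 to 60 N. Pads are 19 mm wide; open, the fingers measure 117 mm over their backs; the gripper's body (75 mm by 190 mm) begins 51 mm behind the grasp point.
Start: joints at [54.059, 30.224, 82.088, -0, 67.689, -10.227], TCP at [0.271, 0.563, 0.24] pointing down, gripper open.
Joint ranges: [-176.69, 176.69], [-43.24, 126.21], [12.49, 139.97], [-82, 262], [0, 151.66], [-163.58, 163.58]. Speed limits (degrees/s): [159.86, 159.86, 180, 180, 180, 180].

## Interface

Orientations are given as a 3x3 rotation matrix whose columns are the frame's x, y, z axes.
In Python, from rig import bot, imaging, finder gives the robot as it stands. The module is installed in compiled form; this text tells all that it offers.
- The arm moves only by the tool play_rows, never from a script. Its argument "motion" is a list that holds one entry, the list of rows, each a list of 6 numbers: the shift along the tool's x, y, z in parts of the range, where 1.0 means 0.75 m, then the turn, a rotation vector about the tool's x, y, z in a scale on which 1.0 is 90 degrees. In form: [[[dx, dy, dz, wx, wy, wz], ...]]. A call has 1 to 8 rows; each row is the pose to reach, as a shift and turn from the pose commanded when the call began, along the tool's axes at that moment; what a row does not reach only later rows make up. A row lasts 1/12 s, in which the tool goes at most 41.7 mm and 7.16 degrees, less where a joint would pass 70% of its speed; a pose out of reach is approached as far as the arm can. A shift or turn number past 1, either way, is cut back to 1. A call with a gripper value outside its range is refused whole. "fingers" is the finger opening in m, from 0 to 0.087, set as the call begins (left out, the last holds). The fingers move at their own pace and stop on an object; the grip force is fixed at half the most. Time passes only in rows, so rows that repeat a pose let the fingers close. It gives the time, the measured TCP pose, the force, the opening and the grip force at its end, in the units of the state.
- bot.read_state(): the state, without advancing time (a new reading comes with each control period).
- imaging.capture(name): name is "scene" or "top"; returns a dict with "frame" (400x640x3 uint8, red, green, blue), "camera_matrix" (3x3 intrinsics, pixels), "R" (3x3) and "t" (3): a world point X has camera coordinates R X + t. Camera axes: x right, y down, z forward; pixel columns grow to the right and rows downward; lengths in m; the calibration is good to about 2 mm. A picture is of the moment at which its call begins. There is no depth.
- bot.hand_in(): hands the job in; it is judged then, once.
Trained networks look in the newest picture that a camera, given by its name, has taken for a name from the list of things; names that differ only in an ending like _2 or _b are one class to them, and where a whole thing is asked for, a point or a joint stands for the part that bears it (a point fixed in the world has none). Each returns a list of dicts, best first, with "confidence" (0 to 1); they miss things now and then, are a little off and sometimes report something else, mostly with a low value. They report only what shows in the picture. A call takes as long as a camera call.
- finder.recognise(camera, name): "at" ([x, y, z] in m, in world coordinates, good to about 4 mm: the middle of the surface that is visible of it).
- finder.outline_of(camera, name): "pixels" (400x640 bool, what is visible of it).
The state is a dict: "time_s": time; "joint_positions": joint angles; "qvel": joint speeds; "tau": joint torques, N m; "position": TCP position; "tcp_rot": TCP orientation; "force": force on the tool from outside, world axes, zero at the start; "moment": the same for the moment, N m; "opening": opening from 0.0 (shut) to 1.0 (fully open); "grasp_force": force on a finger pad.
Only numpy, scipy, OpenCV 4.12 (cv2) and the standard library are available. Lean on these libraries where they do the work, as an engineer would, in place of code of your own. Each camera call takes 0.05 s, during which the arm holds its last target. There are 200 camera calls.

## Task

Take the T-key out of its wooden stand, lower it gently down the bore of the gear unit in the vice and feel for the square stem hidden at the bottom until the key's socket drops fully home over it. Turn the stem clockwise (seen from above) with the key until it comes up against its stop, without forcing anything. Then draw the key out and stand it back upright, fully down, in the free hole of the wooden stand, leaving the vice, the plug gauge and everything else on the bench where they are.

Things in the scene. Friction and masses are not known exactly. Their poses are not given: they have to be found in the camera images.
- key: Steel T-key, 150 mm long, 0.3 kg, upright in a hole of the stand. Origin: centre of its socket's lower rim; z up the shank, x along the bar. Socket: dark, eight-sided, 25 mm across, 30 mm tall, with a 13.5 mm square recess 18 mm deep from below, sides parallel to x and y. Shank 12 mm thick. Bar on top: 110 long (x), 14 wide (y), 16 tall, centred 142 mm above the origin; grip its 14 mm width.
- gear_unit: Fixed upright round aluminium gear unit, 73 mm across, black sleeve, clamped in a low grey machine vice (210 mm long in x, 120 wide, jaws 84 mm high, screw handle at -x). Origin at bench level under the bore's axis, z up. The bore is upright, 32 mm in diameter, open at the top; mouth 125 mm and flat floor 40 mm above the bench.
- bore_mouth (a point): Centre of the bore's mouth, 125 mm above the bench, axes as the gear unit.
- stem_top (a point): On the bore's axis at the top of the square stem: 56 mm above the bench, 16 mm above the bore's floor. Axes as the gear unit, NOT as the stem's flats. Stem: 12 mm square, top edges bevelled 1 x 2 mm, centred. Its flats stand at any angle, measured by nothing: feel for it (fit repeats every 90 degrees; the socket drops on within about 6). Fully home, the rim rests on the bore's floor.
- cam (a joint): How far the square stem has been turned clockwise seen from above, in rad; starts between 0 and 0.3, stop at 1.2 (locked). Steady friction of about 0.11 N m; stays where left. It does not tell how the flats stand: they are pinned to it at any angle. At the stop the torque felt climbs to two or three times the running torque within about 0.1 rad of further turning; over 0.2 rad past it is forcing.
- stand: Fixed wooden block, 60 mm (x) by 190 mm (y), 50 mm tall, with two eight-sided holes 33 mm across, open at the top, floor 8 mm above the bench, at y = +50 mm and y = -50 mm. Origin at bench level under its centre. One hole holds the T-key, the other the plug gauge.
- hole_left (a point): Centre of the floor of the stand's hole at +y (8 mm above the bench).
- hole_right (a point): Centre of the floor of the stand's hole at -y (8 mm above the bench).
- gauge: Loose plug gauge standing in the stand's other hole: steel pin of 26 mm diameter, 75 mm long, with a round black knob of 36 mm diameter and 30 mm height on top. To be left alone. Origin at the centre of its lower end.
- spur_gear: Bystander: loose steel gear, 62 mm across, 18 mm high, lying flat. Origin at the centre of its underside.
- bushing: Bystander: steel bush, 38 mm across, 22 mm high. Origin at the centre of its underside.
- collar: Bystander: small brass collar, 36 mm across, 12 mm high, lying between the vice and the stand. Origin at the centre of its underside.
- hex_bolt: Bystander: bolt standing on its 24 mm hexagon head, 43 mm high. Origin at the centre of its underside.
- screwdriver: Bystander: screwdriver lying on the paper sheet. Origin under its middle.
- spanner: Bystander: spanner lying on the bench. Origin under its middle.

How it is judged (in metres and radians):
On the way, in this order (a step that is already met when the one before it is completed fails the run):
1. the key's socket is fully home over the square stem at the bottom of the bore (z of key in the frame of stem_top below -0.011 m and horizontal distance between key and stem_top below 0.004 m), for 0.2 s.
2. the stem has been turned clockwise to its stop with the key still on it (value of joint cam above 1.12 rad and z of key in the frame of stem_top below -0.006 m), for 0.1 s.
At the end, for the whole second after the job is handed in: the stem stands against its clockwise stop (1.2 rad, at least 1.1), and the T-key is at rest upright (within 7 degrees) in a hole of the stand, its rim within 6 mm of the hole's floor; the gauge still stands in its hole (within 15 mm) (value of joint cam above 1.1 rad and z of key in the frame of stand below 0.014 m and angle between key's own z axis and vertical below 0.12 rad and (horizontal distance between key and hole_left below 0.012 m or horizontal distance between key and hole_right below 0.012 m) and linear speed of key below 0.02 m/s and distance of gauge from where it was at the start of the episode below 0.015 m); the robot touches nothing.
It fails at once if the key is forced: its contacts with the gear unit and its stem add up to more than 160 N (contact force between key and gear_unit above 160 N).
It fails at once if the key is jammed into the stand: its contacts with it add up to more than 80 N (contact force between key and stand above 80 N).
It fails at once if the arm or fingers hit the vice or the gear unit (contact force between any of the fingers, the arm and gear_unit above 10 N).
It fails at once if a bystander is moved by more than 25 mm, or the plug gauge is taken out (distance of any of gauge, spur_gear, bushing, collar, hex_bolt, screwdriver, spanner from where it was at the start of the episode above 0.025 m).
It fails at once if the key is pressed into the bore with more than 40 N before its socket is on the stem (while the stem is still unlocked, below 1.0 rad) (contact force between key and gear_unit above 40 N and z of key in the frame of stem_top above -0.008 m and value of joint cam below 1 rad).
It also fails if it takes over 72 s, if anything falls off the work surface, if the arm or the gripper's body presses on something with over 40 N, if the wrist force passes 120 N, or if a joint passes its speed limit or range.

## Working session

There is one attempt and no reset: what is moved stays moved. The work goes in short steps, Python scripts to look and compute and a tool call to move; the robot and the scene stay as the last step left them, time stands still between calls to the robot, and variables do not carry over. Pictures are saved under pics/ and viewed, at most 10 in all, crops included, and the job is handed in when it is done.

Besides the shell and the picture viewer there is one more tool, called after "Emit:" as name(argument=value, ...) on one line, values as JSON. play_rows: Moves the arm, as the interface text tells. Its arguments: {"type":"object","properties":{"motion":{"type":"array"},"fingers":{"type":"number"}},"required":["motion"]}

```bash
mkdir -p pics; cat > h.py <<'E'
import numpy as np, cv2
from rig import bot, imaging, finder
def proj(c,X):
    p=c["R"]@np.array(X)+c["t"]; p=np.array(c["camera_matrix"])@p; return p[:2]/p[2]
def ray(c,uv,z):
    R=np.array(c["R"]);t=np.array(c["t"]);K=np.array(c["camera_matrix"])
    d=R.T@np.linalg.solve(K,[uv[0],uv[1],1.]);o=-R.T@t
    return o+d*(z-o[2])/d[2]
E
python3 - <<'E'
from h import *
for n in("scene","top"):
    c=imaging.capture(n); cv2.imwrite(f"pics/{n}0.png",c["frame"][:,:,::-1])
    print(n,(-np.array(c["R"]).T@c["t"]).round(3))
    for k in("key","gear_unit","stand","gauge","collar","spur_gear","bushing","hex_bolt"):
        print(k,[(np.round(d["at"],3).tolist(),round(d["confidence"],2)) for d in finder.recognise(n,k)[:2]])
    o=finder.outline_of(n,"key")
    if o: ys,xs=np.nonzero(o[0]["pixels"]);print(xs.min(),xs.max(),ys.min(),ys.max())
s=bot.read_state();print(s)
E
```

```text
scene [ 1.174 -0.653  0.883]
key [([0.484, -0.128, 0.149], 0.85)]
gear_unit [([0.587, 0.177, 0.068], 0.63)]
stand [([0.505, -0.185, 0.049], 0.81), ([0.585, 0.176, 0.062], 0.56)]
gauge [([0.596, 0.005, 0.01], 0.65), ([0.498, -0.23, 0.099], 0.64)]
collar []
spur_gear [([0.79, 0.067, 0.02], 0.7)]
bushing [([0.589, 0.175, 0.067], 0.72), ([0.779, -0.029, 0.017], 0.57)]
hex_bolt []
181 218 195 246
top [0.555 0.105 1.044]
key [([0.481, -0.117, 0.158], 0.89)]
gear_unit [([0.559, 0.203, 0.074], 0.82)]
stand [([0.486, -0.165, 0.048], 0.82)]
gauge [([0.491, -0.213, 0.114], 0.77)]
collar [([0.596, 0.01, 0.006], 0.54)]
spur_gear [([0.534, 0.446, 0.005], 0.65), ([0.788, 0.07, 0.02], 0.57)]
bushing [([0.775, -0.024, 0.025], 0.72)]
hex_bolt [([0.672, -0.007, 0.007], 0.49)]
402 427 236 291
{'time_s': 1.0, 'joint_positions': array([ 5.40562686e+01,  3.02218096e+01,  8.20867069e+01, -2.02053538e-04,
        6.76898249e+01, -1.02275956e+01]), 'qvel': array([-0.00271754, -0.06784825, -0.03984122,  0.00412575,  0.06813661,
       -0.03640007]), 'tau': array([-1.03722603e-03, -4.40022719e+01, -1.76989371e+01,  6.33519259e-02,
        5.04251104e-02, -1.47246294e-05]), 'position': array([0.27116339, 0.5630948 , 0.23957212]), 'tcp_rot': array([[-9.00955438e-01,  4.33911626e-01,  1.96335802e-05],
       [ 4.33911626e-01,  9.00955438e-01,  2.15211539e-05],
       [-8.35070201e-06,  2.79088393e-05, -1.00000000e+00]]), 'force': array([ 0.97934581,  0.37256255, -0.16326964]), 'moment': array([ 0.04595163,  0.05430097, -0.02355501]), 'grasp_force': 0.0, 'opening': 1.0016742301107788}
```

View pics/scene0.png

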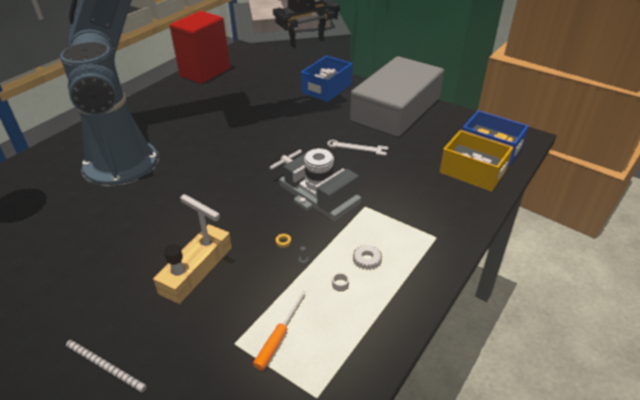

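View pics/top0.png

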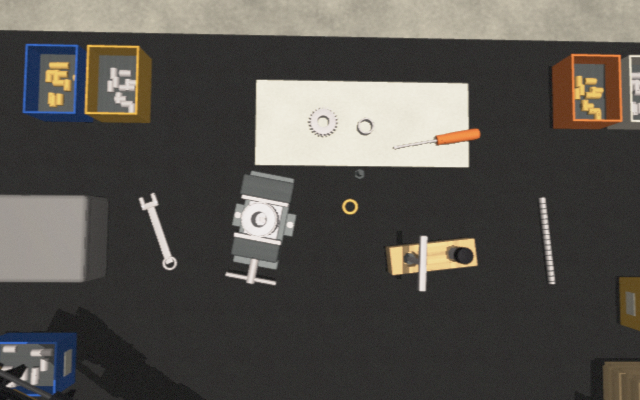

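The scene view shows the key at (200,215) and vice at (320,180). The top view shows the key's bar at (423,263), the gauge at (463,255) and the bore at (260,219). Next I'll zoom in to measure these.

```bash
python3 - <<'E'
from h import *
c=imaging.capture("top"); f=c["frame"]; g=cv2.cvtColor(f,cv2.COLOR_RGB2GRAY)
o=finder.outline_of("top","key")[0]["pixels"]
hsv=cv2.cvtColor(f,cv2.COLOR_RGB2HSV)
m=(g>150)&(hsv[:,:,1]<60); m[:, :415]=0; m[:,432:]=0; m[:230]=0; m[296:]=0
ys,xs=np.nonzero(m); r=cv2.minAreaRect(np.c_[xs,ys].astype(np.float32)); print(r, len(xs))
b=cv2.boxPoints(r); P=np.array([ray(c,p,.158) for p in b]); print(P.round(4)); print("bar",ray(c,(xs.mean(),ys.mean()),.158).round(4))
q=np.c_[xs,ys].astype(float); w=np.linalg.svd(np.array([ray(c,p,.158)[:2] for p in q])-ray(c,q.mean(0),.158)[:2],full_matrices=False)[2][0]; print("axis",w,np.degrees(np.arctan2(w[1],w[0])))
A=f[225:295,375:485]; B=f[165:290,220:300]
A=cv2.resize(A,None,fx=5,fy=5,interpolation=cv2.INTER_CUBIC); B=cv2.resize(B,None,fx=4.5,fy=4.5,interpolation=cv2.INTER_CUBIC)
cv2.imwrite("pics/A.png",A[:,:,::-1]); cv2.imwrite("pics/B.png",B[:,:,::-1])
c=imaging.capture("scene");f=c["frame"]
A=f[185:305,145:240]; B=f[140:180,290:350]
cv2.imwrite("pics/C.png",np.hstack([cv2.resize(A,None,fx=4,fy=4,interpolation=cv2.INTER_CUBIC),cv2.resize(B,(400,480) and None,fx=6.5,fy=12,interpolation=cv2.INTER_CUBIC)])[:,:,::-1])
E
```

```text
((422.8433837890625, 263.0107421875), (6.871645450592041, 54.19229507446289), 1.7899105548858643) 368
[[ 0.4259 -0.1125  0.158 ]
 [ 0.5319 -0.1163  0.158 ]
 [ 0.5315 -0.1299  0.158 ]
 [ 0.4255 -0.1261  0.158 ]]
bar [ 0.478  -0.1209  0.158 ]
axis [-0.99933291  0.03652028] 177.90707645341408
```

View pics/A.png

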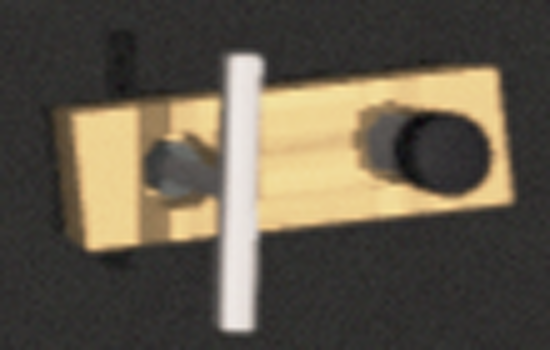

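View pics/B.png

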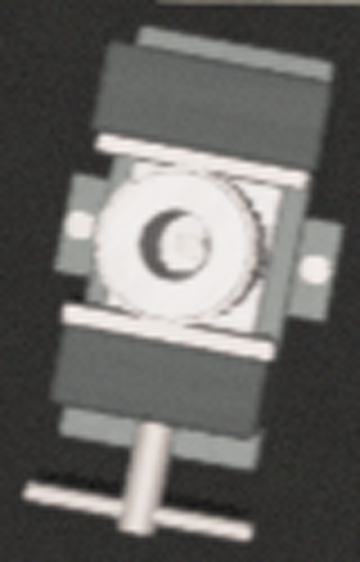

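View pics/C.png

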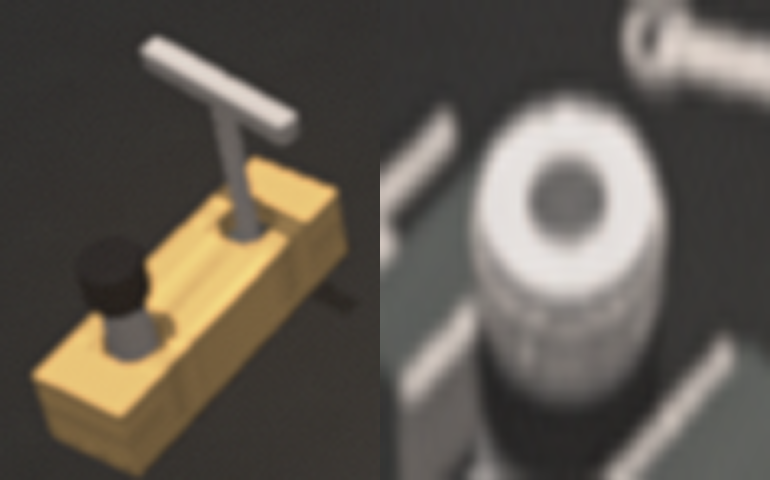

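The crops show the stand's top corners at about (73,112), (500,68), (515,204) and (88,250) in A. The bore mouth is at about (176,245) in B and (567,200) in C.

```bash
python3 - <<'E'
from h import *
c=imaging.capture("top")
px=lambda u,v,s,x0,y0:((u+.5)/s-.5+x0,(v+.5)/s-.5+y0)
C=np.array([ray(c,px(u,v,5,375,225),.05) for u,v in((73,112),(500,68),(515,204),(88,250))]);print(C.round(4))
ce=C.mean(0); ey=(C[0]+C[3]-C[1]-C[2]); ey/=np.linalg.norm(ey)
print("stand",ce.round(4),ey.round(4),np.linalg.norm(C[0]-C[1]),np.linalg.norm(C[0]-C[3]),"holes",(ce+.05*ey).round(4),(ce-.05*ey).round(4))
print("bar",ray(c,(422.84,263.01),.158))
print("bore top",ray(c,px(175.5,244.5,4.5,220,165),.125), "outer",ray(c,px(176,246,4.5,220,165),.125))
s=imaging.capture("scene")
print("bore scene",ray(s,(290+(567.5-380)/6.5-.5,140+200.5/12-.5),.125))
q=lambda u,v:px(u,v,4,145,185)
print("bar scene ends top face", ray(s,q(150,43),.158),ray(s,q(293,122),.158))
print("scene stand corners",[ray(s,q(*p),.05).round(4) for p in((255,157),(340,190),(122,418),(32,373))])
print("rim key in scene hole",ray(s,q(243,232),.05), "top shank at z.05", ray(c,px(178,170,5,375,225),.038))
E
```

```text
[[ 0.5039 -0.0741  0.05  ]
 [ 0.5246 -0.2647  0.05  ]
 [ 0.4646 -0.2708  0.05  ]
 [ 0.4434 -0.0807  0.05  ]]
stand [ 0.4841 -0.1726  0.05  ] [-0.1092  0.994   0.    ] 0.19174266481743063 0.06082516070531411 holes [ 0.4787 -0.1229  0.05  ] [ 0.4896 -0.2223  0.05  ]
bar [ 0.47851696 -0.12119343  0.158     ]
bore top [0.56282655 0.20591043 0.125     ] outer [0.56215185 0.20567525 0.125     ]
bore scene [0.56156931 0.20602339 0.125     ]
bar scene ends top face [ 0.4243455  -0.12028871  0.158     ] [ 0.53474336 -0.12313392  0.158     ]
scene stand corners [array([ 0.4423, -0.0796,  0.05  ]), array([ 0.5032, -0.0719,  0.05  ]), array([ 0.5253, -0.2628,  0.05  ]), array([ 0.4628, -0.2688,  0.05  ])]
rim key in scene hole [ 0.48085143 -0.12879558  0.05      ] top shank at z.05 [ 0.47778044 -0.12339136  0.038     ]
```

The manual's scale: shifts go in shares of 0.75 m and turns go in shares of 90 degrees. Converting my numbers, -0.5267 m / 0.75 = -0.7023, -0.484 m / 0.75 = -0.6453, -23.8 degrees / 90 = -0.2644.

Emit:
play_rows(motion=[[[-0.6453, -0.7023, 0, 0, 0, -0.2644], [-0.6453, -0.7023, 0, 0, 0, -0.2644], [-0.6453, -0.7023, 0, 0, 0, -0.2644], [-0.6453, -0.7023, 0, 0, 0, -0.2644], [-0.6453, -0.7023, 0, 0, 0, -0.2644], [-0.6453, -0.7023, 0, 0, 0, -0.2644], [-0.6453, -0.7023, 0, 0, 0, -0.2644], [-0.6453, -0.7023, 0, 0, 0, -0.2644]]], fingers=0.06)

```text
time_s: 1.92
position: [0.3674, 0.2451, 0.2399]
tcp_rot: [[-0.999, 0.033, 0.001], [0.033, 0.999, 0.0], [-0.001, 0.0, -1.0]]
force: [0.4, 0.2, 0.1]
opening: 0.695
grasp_force: 0.0
```

To row units: -0.3625 m / 0.75 = -0.4833, -0.1225 m / 0.75 = -0.1633.

Emit:
play_rows(motion=[[[-0.1633, -0.4833, 0, 0, 0, 0], [-0.1633, -0.4833, 0, 0, 0, 0], [-0.1633, -0.4833, 0, 0, 0, 0], [-0.1633, -0.4833, 0, 0, 0, 0], [-0.1633, -0.4833, 0, 0, 0, 0], [-0.1633, -0.4833, 0, 0, 0, 0], [-0.1633, -0.4833, 0, 0, 0, 0], [-0.1633, -0.4833, 0, 0, 0, 0]]])

```text
time_s: 2.58
position: [0.4635, -0.0746, 0.2399]
tcp_rot: [[-0.999, 0.034, 0.001], [0.034, 0.999, -0.0], [-0.001, -0.0, -1.0]]
force: [2.0, 0.3, -0.4]
opening: 0.69
grasp_force: 0.0
```

To row units: -0.0469 m / 0.75 = -0.0625, -0.0158 m / 0.75 = -0.0211.

Emit:
play_rows(motion=[[[-0.0211, -0.0625, 0, 0, 0, 0], [-0.0211, -0.0625, 0, 0, 0, 0], [-0.0211, -0.0625, 0, 0, 0, 0], [-0.0211, -0.0625, 0, 0, 0, 0]]])

```text
time_s: 2.92
position: [0.4768, -0.1196, 0.2393]
tcp_rot: [[-0.999, 0.035, -0.001], [0.035, 0.999, 0.001], [0.001, 0.001, -1.0]]
force: [0.0, -0.3, 0.2]
opening: 0.69
grasp_force: 0.0
```

To row units: 0.0913 m / 0.75 = 0.1217, 0.08 m / 0.75 = 0.1067.

Emit:
play_rows(motion=[[[-0.0021, -0.0024, 0.04, 0, 0, 0], [-0.0021, -0.0024, 0.08, 0, 0, 0], [-0.0021, -0.0024, 0.1067, 0, 0, 0], [-0.0021, -0.0024, 0.1217, 0, 0, 0], [-0.0021, -0.0024, 0.1217, 0, 0, 0], [-0.0021, -0.0024, 0.1217, 0, 0, 0]]])

```text
time_s: 3.42
position: [0.4781, -0.1196, 0.1481]
tcp_rot: [[-1.0, 0.031, -0.002], [0.031, 1.0, 0.001], [0.002, 0.001, -1.0]]
force: [-0.3, -0.0, -0.0]
opening: 0.688
grasp_force: 0.0
```

Emit:
play_rows(motion=[[[0, 0, 0, 0, 0, 0], [0, 0, 0, 0, 0, 0], [0, 0, 0, 0, 0, 0], [0, 0, 0, 0, 0, 0], [0, 0, 0, 0, 0, 0], [0, 0, 0, 0, 0, 0], [0, 0, 0, 0, 0, 0], [0, 0, 0, 0, 0, 0]]], fingers=0.0)

```text
time_s: 4.08
position: [0.479, -0.1217, 0.1483]
tcp_rot: [[-0.999, 0.034, 0.0], [0.034, 0.999, -0.0], [-0.0, -0.0, -1.0]]
force: [-0.0, 0.1, 0.3]
opening: 0.166
grasp_force: 0.0
```

Emit:
play_rows(motion=[[[0, 0, 0, 0, 0, 0], [0, 0, 0, 0, 0, 0], [0, 0, 0, 0, 0, 0], [0, 0, 0, 0, 0, 0]]])

```text
time_s: 4.42
position: [0.4791, -0.1218, 0.1483]
tcp_rot: [[-0.999, 0.033, 0.0], [0.033, 0.999, -0.0], [-0.0, -0.0, -1.0]]
force: [0.6, 0.4, 1.6]
opening: 0.156
grasp_force: 30.0
```

To row units: -0.15 m / 0.75 = -0.2, -0.13 m / 0.75 = -0.1733.

Emit:
play_rows(motion=[[[0, 0, -0.02, 0, 0, 0], [0, 0, -0.0467, 0, 0, 0], [0, 0, -0.0933, 0, 0, 0], [0, 0, -0.1333, 0, 0, 0], [0, 0, -0.1733, 0, 0, 0], [0, 0, -0.2, 0, 0, 0], [0, 0, -0.2, 0, 0, 0]]])

```text
time_s: 5.0
position: [0.481, -0.1225, 0.302]
tcp_rot: [[-0.999, 0.033, 0.008], [0.033, 0.999, -0.004], [-0.008, -0.004, -1.0]]
force: [0.5, 0.2, -3.5]
opening: 0.156
grasp_force: 30.0
```

```bash
python3 - <<'E'
from h import *
for k in range(1):
    s=bot.read_state();print(s["position"],s["force"],s["moment"],s["joint_positions"].round(1),s["opening"],s["grasp_force"])
for n in("scene","top"):
    c=imaging.capture(n); f=c["frame"]; p=proj(c,s["position"]); x,y=int(p[0]),int(p[1])
    print(n,p, x-50,y-30)
    a=f[max(0,y-30):y+90,x-50:x+70]; cv2.imwrite(f"pics/L{n}.png",cv2.resize(a,None,fx=4,fy=4)[:,:,::-1])
a=cv2.imread("pics/Lscene.png");b=cv2.imread("pics/Ltop.png");h=min(a.shape[0],b.shape[0]);o=np.hstack([a[:h],b[:h]]);print(o.shape);cv2.imwrite("pics/L.png",cv2.resize(o,None,fx=.8,fy=.8))
E
```

```text
[ 0.48102308 -0.12252328  0.30197021] [ 0.4771102   0.16844268 -3.53072955] [0.05196038 0.03030828 0.01925762] [ -27.2   15.7   95.9    0.    68.  -115.3] 0.15635887736730522 29.999637035652995
scene [188.09453432 150.42761995] 138 120
top [445.76453941 269.20000574] 395 239
(480, 960, 3)
```

View pics/L.png

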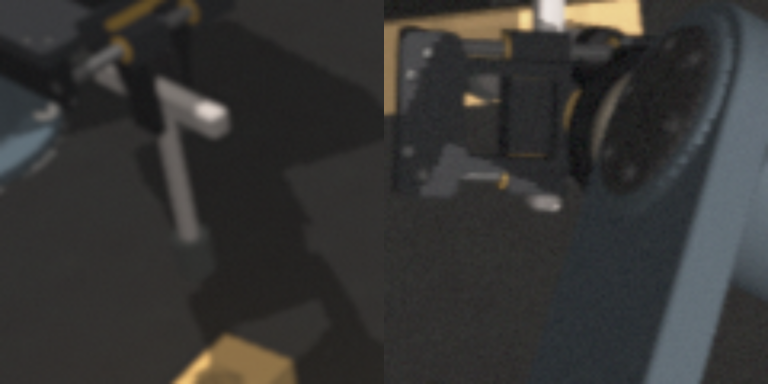

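The key is held upright with the socket visible at about (185,238) in the left crop. Moving it over the bore now.

To row units: 0.29 m / 0.75 = 0.3867, 0.26 m / 0.75 = 0.3467.

Emit:
play_rows(motion=[[[-0.0071, 0.0333, 0, 0, 0, 0], [-0.0177, 0.084, 0, 0, 0, 0], [-0.0289, 0.1367, 0, 0, 0, 0], [-0.04, 0.1893, 0, 0, 0, 0], [-0.0511, 0.2413, 0, 0, 0, 0], [-0.0623, 0.294, 0, 0, 0, 0], [-0.0733, 0.3467, 0, 0, 0, 0], [-0.0819, 0.3867, 0, 0, 0, 0]]])

```text
time_s: 5.77
position: [0.5485, 0.1692, 0.2947]
tcp_rot: [[-0.999, 0.032, -0.006], [0.032, 0.999, 0.001], [0.006, 0.0, -1.0]]
force: [0.9, -0.6, -3.1]
opening: 0.153
grasp_force: 30.0
```

Emit:
play_rows(motion=[[[-0.006, 0.028, 0, 0, 0, 0], [-0.01, 0.0467, 0, 0, 0, 0], [-0.0117, 0.0547, 0, 0, 0, 0], [-0.0117, 0.0547, 0, 0, 0, 0], [-0.0117, 0.0547, 0, 0, 0, 0]]])

```text
time_s: 6.18
position: [0.5595, 0.2057, 0.2969]
tcp_rot: [[-0.999, 0.034, -0.003], [0.034, 0.999, -0.002], [0.003, -0.002, -1.0]]
force: [-0.9, -0.3, -2.9]
opening: 0.155
grasp_force: 30.0
```

```bash
python3 - <<'E'
from h import *
s=bot.read_state();print(s["position"],s["force"],s["moment"],s["joint_positions"].round(1),s["tcp_rot"].round(4).tolist())
P=s["position"];z=s["tcp_rot"][:,2]; r=P+z*.1403; print("rim",r)
im=[]
for n,sz in(("scene",6),("top",6)):
    c=imaging.capture(n); f=c["frame"]; p=proj(c,r);x,y=int(p[0])-32,int(p[1])-35
    a=cv2.resize(f[y:y+70,x:x+64],None,fx=6,fy=6,interpolation=cv2.INTER_CUBIC)
    def mk(X,col):
        q=(proj(c,X)-[x,y])*6+2.5; cv2.circle(a,tuple(int(v) for v in q),3,col,-1)
    mk(r,(255,0,0)); mk(P,(0,255,0)); mk(r-z*.03,(255,255,0)); mk([.562,.206,.125],(0,0,255))
    im.append(a)
cv2.imwrite("pics/M.png",np.hstack(im)[:,:,::-1])
E
```

```text
[0.55950947 0.20573035 0.29694938] [-0.87445953 -0.34603384 -2.93347468] [ 0.04471626  0.02306842 -0.0280208 ] [  9.5  24.6  82.3  -0.1  73.2 -78.6] [[-0.9994, 0.0337, -0.0029], [0.0337, 0.9994, -0.0016], [0.0028, -0.0016, -1.0]]
rim [0.55910668 0.20551257 0.15665012]
```

View pics/M.png

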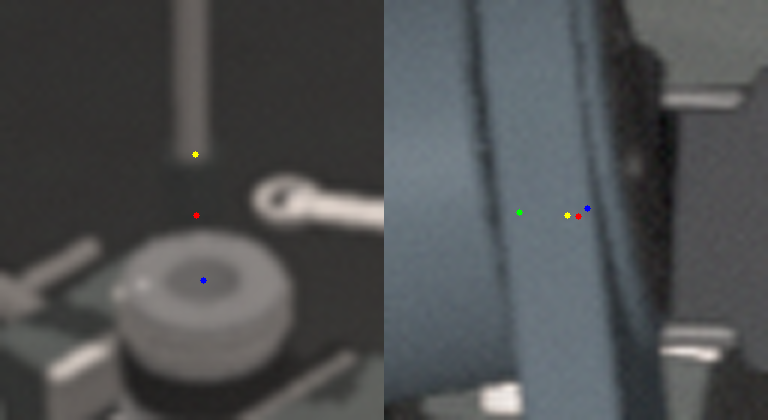

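The rim, about (193,215) in the left half, is around 4 mm short of the bore centre at (203,281), mostly along x. I'll correct that and start down.

To row units: 0.04 m / 0.75 = 0.0533, -0.0026 m / 0.75 = -0.0035.

Emit:
play_rows(motion=[[[-0.0035, -0.0007, 0, 0, 0, 0], [-0.0035, -0.0007, 0, 0, 0, 0], [-0.0035, -0.0007, 0, 0, 0, 0], [-0.0035, -0.0007, 0.0133, 0, 0, 0], [-0.0035, -0.0007, 0.0267, 0, 0, 0], [-0.0035, -0.0007, 0.04, 0, 0, 0], [-0.0035, -0.0007, 0.0533, 0, 0, 0], [-0.0035, -0.0007, 0.0533, 0, 0, 0]]])

```text
time_s: 6.95
position: [0.5608, 0.2059, 0.2548]
tcp_rot: [[-0.999, 0.033, -0.007], [0.033, 0.999, -0.001], [0.007, -0.001, -1.0]]
force: [0.1, 0.1, -4.7]
opening: 0.156
grasp_force: 30.0
```

To row units: 0.045 m / 0.75 = 0.06, 0.04 m / 0.75 = 0.0533.

Emit:
play_rows(motion=[[[0, 0, 0.0107, 0, 0, 0], [0, 0, 0.0213, 0, 0, 0], [0, 0, 0.032, 0, 0, 0], [0, 0, 0.0427, 0, 0, 0], [0, 0, 0.0533, 0, 0, 0], [0, 0, 0.06, 0, 0, 0], [0, 0, 0.06, 0, 0, 0], [0, 0, 0.06, 0, 0, 0]]])

```text
time_s: 7.62
position: [0.5627, 0.2062, 0.2129]
tcp_rot: [[-0.999, 0.033, -0.001], [0.033, 0.999, -0.0], [0.001, -0.0, -1.0]]
force: [-0.4, 0.2, -2.4]
opening: 0.16
grasp_force: 30.0
```

Emit:
play_rows(motion=[[[0, 0, 0, 0, 0, 0], [0, 0, 0, 0, 0, 0], [0, 0, 0, 0, 0, 0], [0, 0, 0, 0, 0, 0]]])

```text
time_s: 7.95
position: [0.5631, 0.2063, 0.2137]
tcp_rot: [[-0.999, 0.033, 0.001], [0.033, 0.999, 0.0], [-0.001, 0.0, -1.0]]
force: [0.7, 0.6, -2.9]
opening: 0.16
grasp_force: 30.0
```

To row units: 0.0185 m / 0.75 = 0.0247, 0.0165 m / 0.75 = 0.022.

Emit:
play_rows(motion=[[[0, 0, 0.0053, 0, 0, 0], [0, 0, 0.0107, 0, 0, 0], [0, 0, 0.016, 0, 0, 0], [0, 0, 0.02, 0, 0, 0], [0, 0, 0.022, 0, 0, 0], [0, 0, 0.0233, 0, 0, 0], [0, 0, 0.0247, 0, 0, 0], [0, 0, 0.0247, 0, 0, 0]]])

```text
time_s: 8.62
position: [0.5628, 0.2062, 0.1946]
tcp_rot: [[-0.999, 0.033, -0.0], [0.033, 0.999, -0.0], [0.0, -0.0, -1.0]]
force: [0.1, -0.1, -3.4]
opening: 0.158
grasp_force: 30.0
```

To row units: 0.0028 m / 0.75 = 0.0037, 0.0021 m / 0.75 = 0.0028.

Emit:
play_rows(motion=[[[0, 0, 0.0009, 0, 0, 0], [0, 0, 0.0019, 0, 0, 0], [0, 0, 0.0028, 0, 0, 0], [0, 0, 0.0037, 0, 0, 0], [0, 0, 0.0037, 0, 0, 0], [0, 0, 0.0037, 0, 0, 0]]])

```text
time_s: 9.12
position: [0.5628, 0.2063, 0.1919]
tcp_rot: [[-0.999, 0.033, 0.0], [0.033, 0.999, 0.0], [-0.0, 0.0, -1.0]]
force: [-0.5, -0.7, -2.8]
opening: 0.159
grasp_force: 30.0
```

To row units: 0.005 m / 0.75 = 0.0067, 0.004 m / 0.75 = 0.0053.

Emit:
play_rows(motion=[[[0, 0, 0.0013, 0, 0, 0], [0, 0, 0.0027, 0, 0, 0], [0, 0, 0.004, 0, 0, 0], [0, 0, 0.0053, 0, 0, 0], [0, 0, 0.0067, 0, 0, 0], [0, 0, 0.0067, 0, 0, 0]]])

```text
time_s: 9.62
position: [0.5627, 0.2062, 0.1867]
tcp_rot: [[-0.999, 0.033, -0.0], [0.033, 0.999, -0.0], [0.0, -0.0, -1.0]]
force: [-1.2, 0.4, -3.6]
opening: 0.156
grasp_force: 30.0
```

To row units: 0.0065 m / 0.75 = 0.0087, 0.006 m / 0.75 = 0.008.

Emit:
play_rows(motion=[[[0, 0, 0.0013, 0, 0, 0], [0, 0, 0.0027, 0, 0, 0], [0, 0, 0.004, 0, 0, 0], [0, 0, 0.0053, 0, 0, 0], [0, 0, 0.0067, 0, 0, 0], [0, 0, 0.008, 0, 0, 0], [0, 0, 0.0087, 0, 0, 0], [0, 0, 0.0087, 0, 0, 0]]])

```text
time_s: 10.28
position: [0.5629, 0.2062, 0.1804]
tcp_rot: [[-0.999, 0.033, 0.0], [0.033, 0.999, -0.0], [-0.0, -0.0, -1.0]]
force: [0.8, -0.1, -4.0]
opening: 0.157
grasp_force: 30.0
```

To row units: 0.002 m / 0.75 = 0.0027, 0.0015 m / 0.75 = 0.002.

Emit:
play_rows(motion=[[[0, 0, 0.0007, 0, 0, 0], [0, 0, 0.0013, 0, 0, 0], [0, 0, 0.002, 0, 0, 0], [0, 0, 0.0027, 0, 0, 0], [0, 0, 0.0027, 0, 0, 0], [0, 0, 0.0027, 0, 0, 0]]])

```text
time_s: 10.78
position: [0.5636, 0.2064, 0.1803]
tcp_rot: [[-0.999, 0.033, 0.003], [0.033, 0.999, 0.0], [-0.003, 0.0, -1.0]]
force: [-1.6, 0.1, 6.8]
opening: 0.156
grasp_force: 30.0
```

```bash
python3 - <<'E'
from h import *
s=bot.read_state();print(s["position"],s["force"],s["moment"],s["joint_positions"].round(1))
E
```

```text
[0.56363856 0.20638672 0.18030313] [-1.62073056  0.06083755  6.79998021] [-0.00627511  0.33636693 -0.00569918] [  9.5  32.4  89.1  -0.   58.3 -78.6]
```

To row units: -0.001 m / 0.75 = -0.0013, 3.5 degrees / 90 = 0.0389.

Emit:
play_rows(motion=[[[0, 0, -0.0013, 0, 0, 0.0389], [0, 0, -0.0013, 0, 0, 0.0778], [0, 0, -0.0013, 0, 0, 0.1167], [0, 0, -0.0013, 0, 0, 0.1556], [0, 0, -0.0013, 0, 0, 0.1944], [0, 0, -0.0013, 0, 0, 0.2333], [0, 0, -0.0013, 0, 0, 0.2722], [0, 0, -0.0013, 0, 0, 0.3111]]])

```text
time_s: 11.45
position: [0.5633, 0.2062, 0.1803]
tcp_rot: [[-0.866, 0.5, 0.002], [0.5, 0.866, -0.0], [-0.002, 0.001, -1.0]]
force: [-0.3, -0.5, 1.8]
opening: 0.155
grasp_force: 30.0
```

```bash
cat > r.py <<'E'
from h import *
s=bot.read_state();R=s["tcp_rot"];print(s["position"].round(4),s["force"].round(2),s["moment"].round(3),"yaw",np.degrees(np.arctan2(R[1,1],R[0,1])).round(2),s["joint_positions"].round(1),s["time_s"])
E
python3 r.py
```

```text
[0.5633 0.2062 0.1803] [-0.26 -0.53  1.79] [-0.147  0.112  0.139] yaw 59.97 [  9.5  32.4  89.1  -0.   58.4 -50.5] 11.45
```

To row units: 21 degrees / 90 = 0.2333.

Emit:
play_rows(motion=[[[0, 0, 0, 0, 0, 0.0333], [0, 0, 0, 0, 0, 0.0667], [0, 0, 0, 0, 0, 0.1], [0, 0, 0, 0, 0, 0.1333], [0, 0, 0, 0, 0, 0.1667], [0, 0, 0, 0, 0, 0.2], [0, 0, 0, 0, 0, 0.2333], [0, 0, 0, 0, 0, 0.2333]]])

```text
time_s: 12.12
position: [0.5632, 0.2061, 0.1803]
tcp_rot: [[-0.63, 0.776, 0.001], [0.776, 0.63, -0.0], [-0.001, 0.001, -1.0]]
force: [-1.0, -0.7, 3.9]
opening: 0.158
grasp_force: 30.0
```

```bash
python3 r.py
```

```text
[0.5632 0.2061 0.1803] [-0.97 -0.73  3.93] [-0.284  0.18   0.049] yaw 39.07 [  9.4  32.4  89.2  -0.   58.4 -29.6] 12.1167
```

To row units: 8 degrees / 90 = 0.0889.

Emit:
play_rows(motion=[[[0, 0, 0, 0, 0, 0.0222], [0, 0, 0, 0, 0, 0.0444], [0, 0, 0, 0, 0, 0.0667], [0, 0, 0, 0, 0, 0.0889]]])

```text
time_s: 12.45
position: [0.5632, 0.206, 0.1803]
tcp_rot: [[-0.517, 0.856, 0.001], [0.856, 0.517, -0.001], [-0.001, 0.001, -1.0]]
force: [-0.6, -1.7, 3.7]
opening: 0.153
grasp_force: 30.1
```

```bash
python3 r.py
```

```text
[0.5632 0.206  0.1803] [-0.57 -1.68  3.69] [-0.291  0.254  0.184] yaw 31.12 [  9.4  32.4  89.2  -0.1  58.4 -21.6] 12.45
```

To row units: 4.5 degrees / 90 = 0.05.

Emit:
play_rows(motion=[[[0, 0, 0, 0, 0, 0.0167], [0, 0, 0, 0, 0, 0.0333], [0, 0, 0, 0, 0, 0.05]]])

```text
time_s: 12.7
position: [0.5632, 0.206, 0.1803]
tcp_rot: [[-0.448, 0.894, 0.001], [0.894, 0.448, -0.001], [-0.001, 0.001, -1.0]]
force: [-1.0, -1.6, 3.4]
opening: 0.156
grasp_force: 30.1
```

```bash
python3 r.py
```

```text
[0.5632 0.206  0.1803] [-1.03 -1.58  3.41] [-0.296  0.195  0.152] yaw 26.64 [  9.4  32.4  89.2  -0.   58.4 -17.2] 12.7
```

To row units: 4.5 degrees / 90 = 0.05.

Emit:
play_rows(motion=[[[0, 0, 0, 0, 0, 0.0167], [0, 0, 0, 0, 0, 0.0333], [0, 0, 0, 0, 0, 0.05]]])

```text
time_s: 12.95
position: [0.5631, 0.206, 0.1803]
tcp_rot: [[-0.377, 0.926, 0.001], [0.926, 0.377, -0.001], [-0.001, 0.001, -1.0]]
force: [-0.3, -2.7, 4.4]
opening: 0.157
grasp_force: 30.1
```

```bash
python3 r.py
```

```text
[0.5631 0.206  0.1803] [-0.26 -2.68  4.38] [-0.306  0.222  0.126] yaw 22.14 [  9.4  32.4  89.2  -0.1  58.4 -12.7] 12.95
```

To row units: 4.5 degrees / 90 = 0.05.

Emit:
play_rows(motion=[[[0, 0, 0, 0, 0, 0.0167], [0, 0, 0, 0, 0, 0.0333], [0, 0, 0, 0, 0, 0.05]]])

```text
time_s: 13.2
position: [0.5631, 0.206, 0.1803]
tcp_rot: [[-0.303, 0.953, 0.001], [0.953, 0.303, -0.001], [-0.001, 0.001, -1.0]]
force: [-1.0, -0.3, 4.2]
opening: 0.157
grasp_force: 30.1
```

```bash
python3 r.py
```

```text
[0.5631 0.206  0.1803] [-1.05 -0.28  4.23] [-0.343  0.245  0.162] yaw 17.64 [ 9.4 32.4 89.2 -0.1 58.4 -8.2] 13.2
```

To row units: 4 degrees / 90 = 0.0444.

Emit:
play_rows(motion=[[[0, 0, 0, 0, 0, 0.0167], [0, 0, 0, 0, 0, 0.0333], [0, 0, 0, 0, 0, 0.0444]]])

```text
time_s: 13.45
position: [0.5631, 0.206, 0.1803]
tcp_rot: [[-0.236, 0.972, 0.001], [0.972, 0.236, -0.001], [-0.001, 0.001, -1.0]]
force: [-1.0, -1.9, 4.4]
opening: 0.157
grasp_force: 30.1
```

```bash
python3 r.py
```

```text
[0.5631 0.206  0.1803] [-1.03 -1.87  4.39] [-0.355  0.281  0.178] yaw 13.63 [ 9.4 32.4 89.2 -0.  58.4 -4.2] 13.45
```

To row units: 4 degrees / 90 = 0.0444.

Emit:
play_rows(motion=[[[0, 0, 0, 0, 0, 0.0167], [0, 0, 0, 0, 0, 0.0333], [0, 0, 0, 0, 0, 0.0444]]])

```text
time_s: 13.7
position: [0.5631, 0.2061, 0.1803]
tcp_rot: [[-0.167, 0.986, 0.001], [0.986, 0.167, -0.0], [-0.001, 0.001, -1.0]]
force: [-0.9, -1.2, 4.5]
opening: 0.159
grasp_force: 30.1
```

```bash
python3 r.py
```

```text
[0.5631 0.2061 0.1803] [-0.95 -1.2   4.49] [-0.39   0.272  0.156] yaw 9.61 [ 9.4 32.4 89.2 -0.  58.4 -0.1] 13.7
```

To row units: 1.2 degrees / 90 = 0.0133.

Emit:
play_rows(motion=[[[0, 0, 0, 0, 0, 0.0133], [0, 0, 0, 0, 0, 0.0267], [0, 0, 0, 0, 0, 0.0389]]])

```text
time_s: 13.95
position: [0.5631, 0.206, 0.1803]
tcp_rot: [[-0.107, 0.994, 0.001], [0.994, 0.107, -0.001], [-0.001, 0.001, -1.0]]
force: [-0.9, -1.8, 5.5]
opening: 0.16
grasp_force: 30.2
```

```bash
python3 r.py
```

```text
[0.5631 0.206  0.1803] [-0.91 -1.79  5.52] [-0.356  0.341  0.274] yaw 6.16 [ 9.4 32.4 89.2 -0.  58.4  3.3] 13.95
```

To row units: 1.6 degrees / 90 = 0.0178.

Emit:
play_rows(motion=[[[0, 0, 0, 0, 0, 0.0089], [0, 0, 0, 0, 0, 0.0178], [0, 0, 0, 0, 0, 0.0178], [0, 0, 0, 0, 0, 0.0178]]])

```text
time_s: 14.28
position: [0.5631, 0.2061, 0.1803]
tcp_rot: [[-0.081, 0.997, 0.001], [0.997, 0.081, -0.001], [-0.001, 0.001, -1.0]]
force: [-0.9, -0.7, 5.2]
opening: 0.155
grasp_force: 30.3
```

```bash
python3 r.py
```

```text
[0.5631 0.2061 0.1803] [-0.91 -0.66  5.2 ] [-0.328  0.268  0.427] yaw 4.64 [ 9.5 32.4 89.2 -0.1 58.4  4.8] 14.2833
```

To row units: -7 degrees / 90 = -0.0778.

Emit:
play_rows(motion=[[[0, 0, 0, 0, 0, -0.0222], [0, 0, 0, 0, 0, -0.0444], [0, 0, 0, 0, 0, -0.0778], [0, 0, 0, 0, 0, -0.0778]]])

```text
time_s: 14.62
position: [0.5631, 0.2061, 0.1803]
tcp_rot: [[-0.202, 0.979, 0.001], [0.979, 0.202, -0.0], [-0.0, 0.001, -1.0]]
force: [-1.6, -1.4, 5.7]
opening: 0.157
grasp_force: 30.0
```

```bash
python3 r.py
```

```text
[0.5631 0.2061 0.1803] [-1.64 -1.41  5.74] [-0.339  0.321 -0.009] yaw 11.63 [ 9.4 32.4 89.2 -0.  58.4 -2.2] 14.6167
```

Emit:
play_rows(motion=[[[0, 0, -0.004, 0, 0, 0], [0, 0, -0.0107, 0, 0, 0], [0, 0, -0.0187, 0, 0, 0], [0, 0, -0.0267, 0, 0, 0], [0, 0, -0.0373, 0, 0, 0], [0, 0, -0.0373, 0, 0, 0]]])

```text
time_s: 15.12
position: [0.5638, 0.2067, 0.2094]
tcp_rot: [[-0.199, 0.98, 0.003], [0.98, 0.199, 0.001], [0.0, 0.003, -1.0]]
force: [0.6, -0.2, -3.5]
opening: 0.16
grasp_force: 30.0
```

```bash
python3 r.py
```

```text
[0.5638 0.2067 0.2094] [ 0.56 -0.18 -3.51] [-0.032 -0.067  0.   ] yaw 11.49 [ 9.5 30.3 87.6  0.  61.9 -2. ] 15.1167
```

To row units: -0.095 m / 0.75 = -0.1267, -0.09 m / 0.75 = -0.12.

Emit:
play_rows(motion=[[[0, 0, -0.02, 0, 0, 0], [0, 0, -0.04, 0, 0, 0], [0, 0, -0.06, 0, 0, 0], [0, 0, -0.08, 0, 0, 0], [0, 0, -0.1, 0, 0, 0], [0, 0, -0.12, 0, 0, 0], [0, 0, -0.1267, 0, 0, 0], [0, 0, -0.1267, 0, 0, 0]]])

```text
time_s: 15.78
position: [0.5636, 0.2065, 0.3042]
tcp_rot: [[-0.199, 0.98, 0.004], [0.98, 0.199, 0.001], [0.0, 0.004, -1.0]]
force: [1.4, 0.8, -3.5]
opening: 0.158
grasp_force: 30.0
```

To row units: -40 degrees / 90 = -0.4444.

Emit:
play_rows(motion=[[[0, 0, 0, 0, 0, -0.0778], [0, 0, 0, 0, 0, -0.1556], [0, 0, 0, 0, 0, -0.2333], [0, 0, 0, 0, 0, -0.3111], [0, 0, 0, 0, 0, -0.3889], [0, 0, 0, 0, 0, -0.4444], [0, 0, 0, 0, 0, -0.4444], [0, 0, 0, 0, 0, -0.4444]]])

```text
time_s: 16.45
position: [0.5622, 0.2062, 0.3013]
tcp_rot: [[-0.781, 0.625, -0.002], [0.625, 0.781, -0.0], [0.002, -0.002, -1.0]]
force: [-0.7, -0.1, -3.4]
opening: 0.161
grasp_force: 30.0
```

```bash
python3 r.py; python3 - <<'E'
from h import *
s=bot.read_state();R=s["tcp_rot"];w=np.array([.479,-.1218,s["position"][2]])-s["position"];print("tool shift",(R.T@w).round(4),w)
c=imaging.capture("scene");f=c["frame"];P=s["position"];r=P+R[:,2]*.1403;p=proj(c,r);x,y=int(p[0])-40,int(p[1])-65
a=cv2.resize(f[y:y+100,x:x+90],None,fx=6,fy=6,interpolation=cv2.INTER_CUBIC)
for X,col in((r,(255,0,0)),(P,(0,255,0)),(r-R[:,2]*.03,(255,255,0))):
    q=(proj(c,X)-[x,y])*6+2.5; cv2.circle(a,tuple(int(v) for v in q),3,col,-1)
cv2.imwrite("pics/N.png",a[:,:,::-1])
E
```

```text
[0.5622 0.2062 0.3013] [-0.68 -0.08 -3.42] [-0.042 -0.004 -0.025] yaw 51.35 [  9.5  24.6  81.6   0.   73.9 -41.9] 16.45
tool shift [-1.399e-01 -3.081e-01  3.000e-04] [-0.0832022  -0.32798043  0.        ]
```

View pics/N.png

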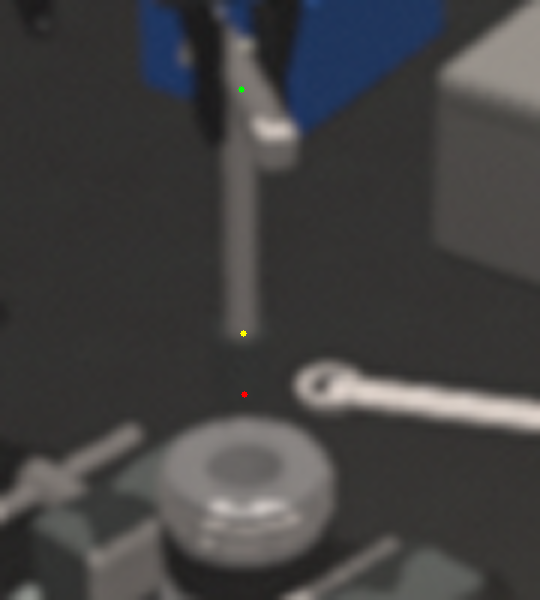

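The key is upright in the grip: the shank at about x=240 lines up with the predicted axis. Carrying it back to the stand.

To row units: -0.273 m / 0.75 = -0.364, -0.242 m / 0.75 = -0.3227, -36.7 degrees / 90 = -0.4078.

Emit:
play_rows(motion=[[[-0.0133, -0.0293, 0, 0, 0, -0.0556], [-0.0353, -0.0773, 0, 0, 0, -0.1111], [-0.0573, -0.1267, 0, 0, 0, -0.1667], [-0.08, -0.176, 0, 0, 0, -0.2222], [-0.102, -0.224, 0, 0, 0, -0.2778], [-0.124, -0.2733, 0, 0, 0, -0.3333], [-0.1467, -0.3227, 0, 0, 0, -0.3889], [-0.1653, -0.364, 0, 0, 0, -0.4078]]])

```text
time_s: 17.17
position: [0.4889, -0.0869, 0.3025]
tcp_rot: [[-1.0, 0.031, 0.0], [0.031, 1.0, -0.001], [-0.0, -0.001, -1.0]]
force: [0.1, -0.1, -3.5]
opening: 0.161
grasp_force: 30.0
```

```bash
python3 - <<'E'
from h import *
s=bot.read_state();R=s["tcp_rot"];w=np.array([.479,-.1218,.3])-s["position"];print("tool shift",(R.T@w).round(4),s["position"])
E
```

```text
tool shift [ 0.0088 -0.0352  0.0025] [ 0.48890425 -0.08692878  0.30248976]
```

To row units: -0.0365 m / 0.75 = -0.0487, -0.031 m / 0.75 = -0.0413.

Emit:
play_rows(motion=[[[0.0053, -0.0253, 0, 0, 0, 0], [0.0093, -0.0413, 0, 0, 0, 0], [0.0112, -0.0487, 0, 0, 0, 0], [0.0112, -0.0487, 0, 0, 0, 0], [0.0112, -0.0487, 0, 0, 0, 0], [0.0112, -0.0487, 0, 0, 0, 0], [0.0112, -0.0487, 0, 0, 0, 0], [0.0112, -0.0487, 0, 0, 0, 0]]])

```text
time_s: 17.83
position: [0.4805, -0.1198, 0.3024]
tcp_rot: [[-1.0, 0.03, 0.0], [0.03, 1.0, 0.0], [-0.0, 0.0, -1.0]]
force: [-0.9, 0.6, -3.7]
opening: 0.158
grasp_force: 30.0
```

```bash
python3 - <<'E'
from h import *
s=bot.read_state();R=s["tcp_rot"];w=np.array([.479,-.1218,.1483])-s["position"];print("tool shift",(R.T@w).round(4),s["position"],R.round(4).tolist())
E
```

```text
tool shift [ 0.0014 -0.002   0.1541] [ 0.48046625 -0.11984464  0.30244914] [[-0.9995, 0.0303, 0.0], [0.0303, 0.9995, 0.0002], [-0.0, 0.0002, -1.0]]
```

To row units: 0.095 m / 0.75 = 0.1267, -0.002 m / 0.75 = -0.0027.

Emit:
play_rows(motion=[[[0.0019, -0.0027, 0.02, 0, 0, 0], [0.0019, -0.0027, 0.044, 0, 0, 0], [0.0019, -0.0027, 0.068, 0, 0, 0], [0.0019, -0.0027, 0.092, 0, 0, 0], [0.0019, -0.0027, 0.116, 0, 0, 0], [0.0019, -0.0027, 0.1267, 0, 0, 0], [0.0019, -0.0027, 0.1267, 0, 0, 0], [0.0019, -0.0027, 0.1267, 0, 0, 0]]])

```text
time_s: 18.5
position: [0.4791, -0.1225, 0.2076]
tcp_rot: [[-1.0, 0.031, -0.0], [0.031, 1.0, 0.0], [0.0, 0.0, -1.0]]
force: [1.0, -1.4, -2.9]
opening: 0.155
grasp_force: 30.0
```

To row units: 0.028 m / 0.75 = 0.0373, 0.022 m / 0.75 = 0.0293.

Emit:
play_rows(motion=[[[0, 0, 0.0107, 0, 0, 0], [0, 0, 0.02, 0, 0, 0], [0, 0, 0.0293, 0, 0, 0], [0, 0, 0.0373, 0, 0, 0], [0, 0, 0.0373, 0, 0, 0], [0, 0, 0.0373, 0, 0, 0]]])

```text
time_s: 19.0
position: [0.4785, -0.1227, 0.179]
tcp_rot: [[-0.999, 0.032, -0.001], [0.032, 0.999, 0.001], [0.001, 0.0, -1.0]]
force: [-0.0, 0.6, -3.4]
opening: 0.157
grasp_force: 30.0
```

In the hole with no contact, and the rim is at about 0.039. Continuing down.

To row units: 0.029 m / 0.75 = 0.0387, 0.028 m / 0.75 = 0.0373.

Emit:
play_rows(motion=[[[0, 0, 0.008, 0, 0, 0], [0, 0, 0.016, 0, 0, 0], [0, 0, 0.024, 0, 0, 0], [0, 0, 0.0307, 0, 0, 0], [0, 0, 0.0347, 0, 0, 0], [0, 0, 0.0373, 0, 0, 0], [0, 0, 0.0387, 0, 0, 0], [0, 0, 0.0387, 0, 0, 0]]])

```text
time_s: 19.67
position: [0.4788, -0.1228, 0.1502]
tcp_rot: [[-0.999, 0.032, -0.0], [0.032, 0.999, 0.0], [0.0, 0.0, -1.0]]
force: [0.6, 0.6, -3.1]
opening: 0.157
grasp_force: 30.0
```

To row units: 0.0018 m / 0.75 = 0.0024, 0.0012 m / 0.75 = 0.0016.

Emit:
play_rows(motion=[[[0, 0, 0.0008, 0, 0, 0], [0, 0, 0.0016, 0, 0, 0], [0, 0, 0.0024, 0, 0, 0], [0, 0, 0.0024, 0, 0, 0]]])

```text
time_s: 20.0
position: [0.4788, -0.1228, 0.1487]
tcp_rot: [[-0.999, 0.032, 0.0], [0.032, 0.999, -0.0], [-0.0, -0.0, -1.0]]
force: [0.1, -0.3, -3.4]
opening: 0.157
grasp_force: 30.0
```

To row units: 0.0008 m / 0.75 = 0.0011, 0.0004 m / 0.75 = 0.0005.

Emit:
play_rows(motion=[[[0, 0, 0.0005, 0, 0, 0], [0, 0, 0.0011, 0, 0, 0], [0, 0, 0.0011, 0, 0, 0]]])

```text
time_s: 20.25
position: [0.4791, -0.1229, 0.1483]
tcp_rot: [[-0.999, 0.032, 0.001], [0.032, 0.999, -0.0], [-0.001, -0.0, -1.0]]
force: [-0.3, 0.2, 0.1]
opening: 0.157
grasp_force: 30.0
```

Emit:
play_rows(motion=[[[0, 0, 0, 0, 0, 0], [0, 0, 0, 0, 0, 0], [0, 0, 0, 0, 0, 0], [0, 0, 0, 0, 0, 0], [0, 0, 0, 0, 0, 0], [0, 0, 0, 0, 0, 0]]], fingers=0.05)

```text
time_s: 20.75
position: [0.4789, -0.1228, 0.1479]
tcp_rot: [[-0.999, 0.032, 0.0], [0.032, 0.999, -0.0], [-0.0, -0.0, -1.0]]
force: [-0.4, -0.6, 0.2]
opening: 0.515
grasp_force: 0.0
```

To row units: -0.15 m / 0.75 = -0.2, -0.12 m / 0.75 = -0.16.

Emit:
play_rows(motion=[[[0, 0, -0.0133, 0, 0, 0], [0, 0, -0.04, 0, 0, 0], [0, 0, -0.08, 0, 0, 0], [0, 0, -0.12, 0, 0, 0], [0, 0, -0.16, 0, 0, 0], [0, 0, -0.2, 0, 0, 0], [0, 0, -0.2, 0, 0, 0], [0, 0, -0.2, 0, 0, 0]]])

```text
time_s: 21.42
position: [0.4797, -0.1232, 0.2996]
tcp_rot: [[-0.999, 0.032, 0.004], [0.032, 0.999, -0.002], [-0.004, -0.002, -1.0]]
force: [0.5, 0.0, -0.8]
opening: 0.576
grasp_force: 0.0
```

To row units: 0.22 m / 0.75 = 0.2933, 0.2 m / 0.75 = 0.2667.

Emit:
play_rows(motion=[[[0, 0.0533, 0, 0, 0, 0], [0, 0.1067, 0, 0, 0, 0], [0, 0.16, 0, 0, 0, 0], [0, 0.2133, 0, 0, 0, 0], [0, 0.2667, 0, 0, 0, 0], [0, 0.2933, 0, 0, 0, 0], [0, 0.2933, 0, 0, 0, 0], [0, 0.2933, 0, 0, 0, 0]]])

```text
time_s: 22.08
position: [0.4846, 0.0979, 0.2962]
tcp_rot: [[-1.0, 0.029, -0.004], [0.029, 1.0, -0.001], [0.004, -0.001, -1.0]]
force: [0.1, -1.0, 0.5]
opening: 0.573
grasp_force: 0.0
```

```bash
python3 - <<'E'
from h import *
c=imaging.capture("scene");cv2.imwrite("pics/end.png",cv2.resize(c["frame"][120:320,130:430],None,fx=2.6,fy=2.6)[:,:,::-1])
E
```

```text
(no output)
```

View pics/end.png

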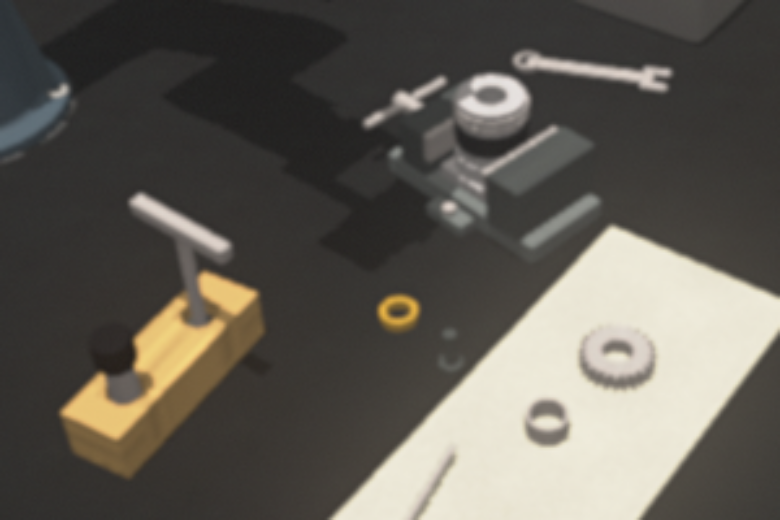

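The key stands upright in its hole at about (195,320). The gauge at (122,390) and the bystanders have not moved, and the gripper is clear.

```bash
python3 -c "
from rig import bot
print(bot.hand_in())"
```

```text
the job is handed in; nothing more can be done
None
```

The job is handed in; no verdict came back. The socket went fully home on the stem, the stem was turned clockwise until the torque reached about 2.7 times its running value, and the key is back upright and fully down in its hole, with nothing else seen to have moved.

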